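# Find the stirring place left switched on and release its key

## Robot

A 7-joint arm with a two-finger parallel gripper is mounted at the origin on a cart in front of the work surface, level with it; the furniture and walls round the work are solid. World frame = base frame: x ahead of the robot, y to its left, z up, the work surface at z = 0. Lengths are in m, angles in rad, forces in N, time in s.
With the tool pointing down it reaches from about 0.35 to 0.9 m from the base axis. Payload 8.1 kg.
Tool frame: the origin (TCP) lies at the centre of the arm's flange, where the gripper is bolted on; the fingertips stand 178 mm ahead of it and the grasp point (between the pads) lies 159 mm ahead of it; x points along the fingers, z is the direction in which the jaws open and shut, and the axes are right-handed (so a half turn about x gives the same grasp; the last joint's range is limited). The gripper opens to 92 mm and grips with 3 to 60 N. Pads are 19 mm wide; open, the fingers measure 130 mm over their backs; the gripper's body (75 mm by 190 mm) begins 47 mm behind the grasp point.
Start: joints at [1.082, 0.434, 0.025, 1.573, -0.012, 1.134, -0.075], TCP at [0.235, -0.579, 0.405] pointing down, gripper open.
Joint ranges: [-2.62, 2.62], [-0.44, 2.09], [-1.27, 1.32], [0.08, 2.57], [-1.32, 4.46], [0.12, 2], [-2.74, 2.74]. Speed limits (rad/s): [2.22, 2.22, 3.01, 3.01, 3.14, 3.14, 3.14].

## Interface

Orientations are given as a rotation vector (axis times angle).
In Python, from cell import arm, get_image, search_frame, pinpoint gives the robot as it stands.
- The arm moves only by the tool arm_command, never from a script. Its argument "motion" is a list of rows, each a list of 7 numbers: the finger opening in mm, from 0 to 91.8, then the shift along the tool's x, y, z in mm, then the turn, a rotation vector about the tool's x, y, z in degrees. In form: [[fingers, x, y, z, ax, ay, az], ...]. A call has 1 to 5 rows; each row shifts and turns the commanded pose from where the row before left it, along the tool's axes as they then stand; what a row does not reach is not made up. A row lasts 1/8 s, in which the tool goes at most 62.5 mm and 10.7 degrees, less where a joint would pass 70% of its speed; a pose out of reach is approached as far as the arm can. A call with a gripper value outside its range is refused whole. The fingers move at their own pace and stop on an object; "newtons" is the grip in N (left out, the last holds). Time passes only in rows, so rows that do not move let the fingers close. It gives the time, the measured TCP pose, the force and the opening at its end, in the units of the state.
- arm.observe(): the state, without advancing time (a new reading comes with each control period).
- get_image(name): name is "side" or "top" or "wrist"; returns a dict with "frame" (420x560x3 uint8, red, green, blue), "range_z" (420x560 float32, m along the optical axis (not along the pixel's ray), 0 where there is no reading), "K" (3x3 intrinsics, pixels), "distortion" ([k1, k2, p1, p2, k3] as OpenCV has them; the pictures are not rectified), "origin" and "rotation" of the camera in the world; the wrist camera has in their place "tool_from_camera" (4x4, takes a point from camera to tool coordinates, whose origin is the TCP and whose axes are the tool frame's). Camera axes: x right, y down, z forward; pixel columns grow to the right and rows downward; lengths in m; the calibration is good to about 2 mm. A picture is of the moment at which its call begins: read the wrist's pose just before it.
- arm.sign_off(): hands the job in, once; it reports no verdict.
Trained networks look in the newest picture that a camera, given by its name, has taken for a name from the list of things; names that differ only in an ending like _2 or _b are one class to them, and where a whole thing is asked for, a point or a joint stands for the part that bears it (a point fixed in the world has none). Each returns a list of dicts, best first, with "p" (0 to 1); they miss things now and then, are a little off and sometimes report something else, mostly with a low value. They report only what shows in the picture. A call takes as long as a camera call.
- search_frame(camera, target): "point" ([x, y, z] in m, in world coordinates, good to about 4 mm: the middle of the surface that is visible of it).
- pinpoint(camera, target): "point" ([x, y, z] in m, in world coordinates, good to about 4 mm: a listed point, or the origin of a listed thing).
The state is a dict: "clock": time; "joints": joint angles; "dq": joint speeds; "joint_efforts": joint torques, N m; "position": TCP position; "ee_rot": TCP orientation; "force": force on the tool from outside, world axes, zero at the start; "ft_torque": the same for the moment, N m; "width": opening from 0.0 (shut) to 1.0 (fully open).
Only numpy, scipy, OpenCV 4.12 (cv2) and the standard library are available. Lean on these libraries where they do the work, as an engineer would, in place of code of your own. Each camera call takes 0.05 s, during which the arm holds its last target. There are 200 camera calls.

## Task

The four-place stirrer on the bench is about to be plugged in, but one of its four identical latching keys has been left down and, without power, no lamp shows which. With the fingertips, tap the keys lightly one after another from left to right, so lightly that none of them changes over, and feel which one is already latched; when all four have been tapped, press that one home and let it spring up, so that all four stand up. Do not push any other key down to its latch, and leave the glassware and everything else where it stands.

Things in the scene. Friction and masses are not known exactly. Their poses are not given: they have to be found in the camera images.
- stirrer: Four-place magnetic stirrer, unplugged, fixed: white case on a dark base, 220 mm deep (x), 360 mm wide (y), 55 mm high, turned by up to 0.25 rad. Origin at the centre of its underside on the bench; x to its back, y to its left seen from the robot, z up. A dark strip with four keys runs along its front, four round steel stirring places lie behind them.
- key_row (a point): Middle of the row of four keys, on the deck 55 mm above the bench. Left to right the keys stand at +105, +35, -35 and -105 mm along the stirrer's y from here. The latch changes over once a cap is pressed about 6.3 mm below its up position (about 6 N): let go from there, an up key stays latched and a latched one rises fully within 0.5 s; let go earlier, it goes back to where it was.
- key_a: One of four identical light grey push-push keys: level cap 28 x 28 mm in a black frame 36 x 36 x 4 mm. Its place in the row varies; any may be the latched one. Origin: centre of the top face, moving with it. It only moves down. Top above the bench: 71 mm up, 67 mm latched, 64 mm home at its stop (7 N). From up it gives at about 2 N, then 0.6 N more per mm; a latched cap has no give below 4 N.
- key_b: One of four identical light grey push-push keys: level cap 28 x 28 mm in a black frame 36 x 36 x 4 mm. Its place in the row varies; any may be the latched one. Origin: centre of the top face, moving with it. It only moves down. Top above the bench: 71 mm up, 67 mm latched, 64 mm home at its stop (7 N). From up it gives at about 2 N, then 0.6 N more per mm; a latched cap has no give below 4 N.
- key_c: One of four identical light grey push-push keys: level cap 28 x 28 mm in a black frame 36 x 36 x 4 mm. Its place in the row varies; any may be the latched one. Origin: centre of the top face, moving with it. It only moves down. Top above the bench: 71 mm up, 67 mm latched, 64 mm home at its stop (7 N). From up it gives at about 2 N, then 0.6 N more per mm; a latched cap has no give below 4 N.
- key_d: One of four identical light grey push-push keys: level cap 28 x 28 mm in a black frame 36 x 36 x 4 mm. Its place in the row varies; any may be the latched one. Origin: centre of the top face, moving with it. It only moves down. Top above the bench: 71 mm up, 67 mm latched, 64 mm home at its stop (7 N). From up it gives at about 2 N, then 0.6 N more per mm; a latched cap has no give below 4 N.
- places (a point): Middle of the row of four stirring places (steel discs 61 mm across, 70 mm apart, each 117 mm behind its key), on their top, 57.5 mm above the bench. Beakers and a dish stand on three of them.
- knob (a point): Top of the grey round speed knob, 28 mm across and 13 mm high above the deck, 61 mm to the right of the rightmost key. It is no key and does not turn.
- beaker_1: Loose empty glass beaker, 53 mm across and 67 mm high, standing on one of the stirring places behind the keys; origin at the centre of its underside. Not to be moved.
- beaker_2: Loose empty glass beaker, 53 mm across and 67 mm high, standing on one of the stirring places behind the keys; origin at the centre of its underside. Not to be moved.
- dish: Loose flat dish with lid, pink inside, 62 mm across and 15 mm high, lying on one of the stirring places; origin at the centre of its underside. Not to be moved.
- timer: Loose white timer, 60 x 68 mm and 21 mm high, on the bench to the right of the stirrer; origin at the centre of its underside. Not to be moved.
- tape: Loose roll of tape, 75 mm across and 24 mm high, lying on the bench to the left of the stirrer; origin at the centre of its underside. Not to be moved.

How it is judged:
On the way, in this order (a step that is already met when the one before it is completed fails the run):
1. the leftmost key is touched by the fingers (((y of key_a in the frame of stirrer between 0.105 and 0.145 m and contact force between the fingers and key_a above 0.4 N) or (y of key_b in the frame of stirrer between 0.105 and 0.145 m and contact force between the fingers and key_b above 0.4 N) or (y of key_c in the frame of stirrer between 0.105 and 0.145 m and contact force between the fingers and key_c above 0.4 N) or (y of key_d in the frame of stirrer between 0.105 and 0.145 m and contact force between the fingers and key_d above 0.4 N))), for 0.02 s.
2. the second key from the left is touched by the fingers (((y of key_a in the frame of stirrer between 0.035 and 0.075 m and contact force between the fingers and key_a above 0.4 N) or (y of key_b in the frame of stirrer between 0.035 and 0.075 m and contact force between the fingers and key_b above 0.4 N) or (y of key_c in the frame of stirrer between 0.035 and 0.075 m and contact force between the fingers and key_c above 0.4 N) or (y of key_d in the frame of stirrer between 0.035 and 0.075 m and contact force between the fingers and key_d above 0.4 N))), for 0.02 s.
3. the third key from the left is touched by the fingers (((y of key_a in the frame of stirrer between -0.035 and 0.005 m and contact force between the fingers and key_a above 0.4 N) or (y of key_b in the frame of stirrer between -0.035 and 0.005 m and contact force between the fingers and key_b above 0.4 N) or (y of key_c in the frame of stirrer between -0.035 and 0.005 m and contact force between the fingers and key_c above 0.4 N) or (y of key_d in the frame of stirrer between -0.035 and 0.005 m and contact force between the fingers and key_d above 0.4 N))), for 0.02 s.
4. the rightmost key is touched by the fingers (((y of key_a in the frame of stirrer between -0.105 and -0.065 m and contact force between the fingers and key_a above 0.4 N) or (y of key_b in the frame of stirrer between -0.105 and -0.065 m and contact force between the fingers and key_b above 0.4 N) or (y of key_c in the frame of stirrer between -0.105 and -0.065 m and contact force between the fingers and key_c above 0.4 N) or (y of key_d in the frame of stirrer between -0.105 and -0.065 m and contact force between the fingers and key_d above 0.4 N))), for 0.02 s.
5. the latched key is pressed home (z of any of key_a, key_b, key_c, key_d in the frame of stirrer below 0.0655 m), for 0.02 s.
At the end, for the whole second after the job is handed in: All four keys stand fully up (tops within 1 mm of 71 mm above the bench), and the beakers, dish, timer and tape stand at rest and upright within 12 mm of where they were (z of each of key_a, key_b, key_c, key_d in the frame of stirrer above 0.07 m and distance of each of beaker_1, beaker_2, dish, timer, tape from where it was at the start of the episode below 0.012 m and angle between each of beaker_1, beaker_2, dish, timer, tape's own z axis and vertical below 0.15 rad and linear speed of each of beaker_1, beaker_2, dish, timer, tape below 0.02 m/s); the robot touches nothing.
It fails at once if a key that stood up is pushed down 5.8 mm or more, to its latch (distance of any of key_a, key_b, key_c, key_d from where it was at the start of the episode above 0.0058 m).
It fails at once if a beaker, the dish, the timer or the tape is pushed more than 12 mm, carried or lifted (distance of any of beaker_1, beaker_2, dish, timer, tape from where it was at the start of the episode above 0.012 m).
It also fails if it takes over 51 s, if anything falls off the work surface, if the arm or the gripper's body presses on something with over 40 N, if the wrist force passes 120 N, or if a joint passes its speed limit or range.

## Working session

There is one attempt and no reset: what is moved stays moved. The work goes in short steps, Python scripts to look and compute and a tool call to move; the robot and the scene stay as the last step left them, time stands still between calls to the robot, and variables do not carry over. Pictures are saved under pics/ and viewed, about 8 in all and at most 12, crops included, and the job is handed in when it is done.

Besides the shell and the picture viewer there is one more tool, called after "Call:" by a JSON object that holds its "op" and its "data", one argument or row to a line. arm_command: Moves the arm, as the interface text tells. Its arguments: {"type":"object","properties":{"motion":{"type":"array"},"newtons":{"type":"number"}},"required":["motion"]}

```bash
mkdir -p pics; ls
python3 - <<'E'
from cell import arm,get_image,search_frame,pinpoint
import cv2
s=arm.observe();print({k:s[k] for k in('clock','position','ee_rot','force','width')})
for c in('top','side'):
    im=get_image(c);cv2.imwrite(f'pics/{c}1.png',im['frame'][:,:,::-1])
    for t in('key_row','places','knob','key_a','stirrer'):
        print(c,t,[( [round(float(v),4) for v in d['point']],round(d['p'],2)) for d in pinpoint(c,t)][:5])
E
```

```text
pics
{'clock': 0.0, 'position': array([ 0.23508313, -0.57883476,  0.40392597]), 'ee_rot': array([ 0.92138224,  1.36880686, -0.92005536]), 'force': array([0.08967223, 0.13829446, 0.11552178]), 'width': 1.001377791028838}
top key_row [([0.5264, 0.1648, 0.0555], 0.72)]
top places [([0.6433, 0.1465, 0.054], 0.74)]
top knob [([0.4994, 0.0023, 0.0693], 0.62)]
top key_a [([0.5185, 0.1288, 0.0689], 0.66), ([0.5405, 0.2713, 0.0685], 0.64), ([0.5316, 0.1974, 0.0714], 0.47), ([0.5094, 0.0619, 0.0695], 0.46)]
top stirrer [([0.5944, 0.1375, 0.0009], 0.9)]
side key_row [([0.5243, 0.1677, 0.0524], 0.86)]
side places [([0.6437, 0.1506, 0.0567], 0.66)]
side knob [([0.4994, 0.0056, 0.069], 0.84)]
side key_a [([0.5265, 0.1993, 0.0722], 0.55), ([0.5184, 0.1279, 0.0744], 0.53), ([0.5429, 0.2702, 0.0717], 0.45), ([0.5071, 0.0603, 0.0657], 0.39)]
side stirrer [([0.592, 0.1307, -0.0043], 0.95)]
```

View pics/top1.png

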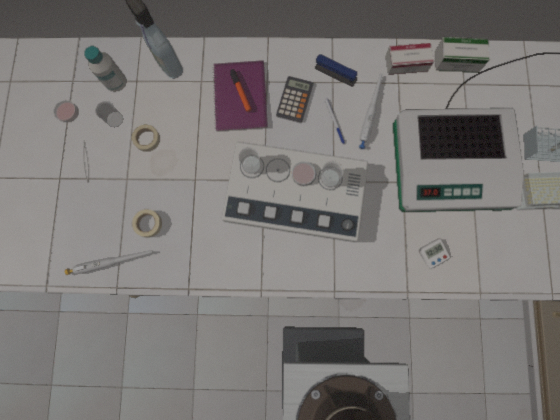

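View pics/side1.png

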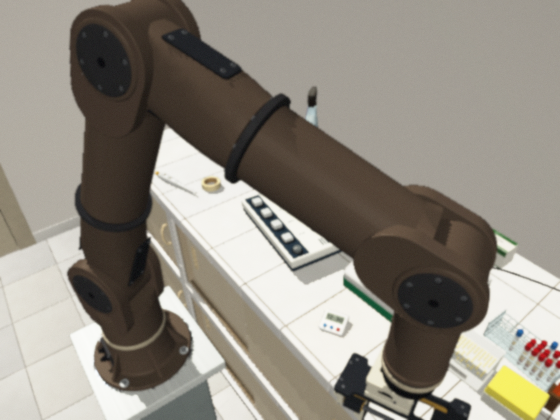

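Run:
```python
import numpy as np
from scipy.spatial.transform import Rotation as R
print(R.from_rotvec([ 0.92138224,  1.36880686, -0.92005536]).as_matrix().round(3))
k=np.array([[.5415,.2708],[.529,.1983],[.5184,.1284],[.5085,.0611]])
s=np.array([105,35,-35,-105])/1000
p=np.polyfit(s,k,1);print(p, np.arctan2(-p[0][0],p[0][1]));
```

```text
[[-0.001  0.927  0.376]
 [ 0.001  0.376 -0.927]
 [-1.    -0.    -0.002]]
[[0.15657143 0.99857143]
 [0.52435    0.16465   ]] -0.1555291209973997
```

The top view shows the key row at about (243,208), (270,212), (297,216) and (324,221), with the knob at (348,225). The beakers and dish stand behind it at v≈165–180. The side view is mostly blocked by the arm. I'll close the fingers and go above the leftmost key.

Call:
{"op": "arm_command", "data": {
  "motion": [
    [0, 0, 40, -45, 0, 0, 0],
    [0, 0, 40, -45, 0, 0, 0],
    [0, 0, 40, -45, 0, 0, 0],
    [0, 0, 40, -45, 0, 0, 0],
    [0, 0, 40, -45, 0, 0, 0]
  ],
  "newtons": 20
}}

```text
clock: 1.23
position: [0.3362, -0.2935, 0.4051]
ee_rot: [0.92, 1.366, -0.921]
force: [1.9, 0.5, 0.9]
width: 0.503
```

Call:
{"op": "arm_command", "data": {
  "motion": [
    [0, 0, 40, -45, 0, 0, 0],
    [0, 0, 40, -45, 0, 0, 0],
    [0, 0, 40, -45, 0, 0, 0],
    [0, 0, 40, -45, 0, 0, 0],
    [0, 0, 40, -45, 0, 0, 0]
  ]
}}

```text
clock: 1.85
position: [0.4368, -0.0099, 0.4052]
ee_rot: [0.921, 1.366, -0.92]
force: [0.4, -0.6, -0.0]
width: 0.005
```

Call:
{"op": "arm_command", "data": {
  "motion": [
    [0, 0, 40, -45, 0, 0, 0],
    [0, 0, 40, -45, 0, 0, 0],
    [0, 0, 40, -45, 0, 0, 0],
    [0, 0, 40, -45, 0, 0, 0],
    [0, 0, 40, -45, 0, 0, 0]
  ]
}}

```text
clock: 2.48
position: [0.5378, 0.2737, 0.4048]
ee_rot: [0.921, 1.367, -0.921]
force: [0.8, 0.1, 0.1]
width: 0.005
```

Call:
{"op": "arm_command", "data": {
  "motion": [
    [0, 0, 0, 0, 10.3, 0, 0],
    [0, 0, 0, 0, 10.3, 0, 0],
    [0, 0, 0, 0, 10.4, 0, 0],
    [0, 0, 0, 0, 0, 0, 0]
  ]
}}

```text
clock: 2.98
position: [0.5371, 0.2722, 0.4048]
ee_rot: [1.322, 1.132, -1.322]
force: [-0.3, -1.0, 0.1]
width: 0.006
```

Run:
```python
from cell import arm,get_image,search_frame,pinpoint
import cv2,numpy as np
from scipy.spatial.transform import Rotation as R
s=arm.observe();print(R.from_rotvec(s['ee_rot']).as_matrix().round(3),s['force'],s['position'])
for c in('wrist','top','side'):
    im=get_image(c)
    if c=='wrist':cv2.imwrite('pics/w1.png',im['frame'][:,:,::-1])
    for t in('key_row','knob','key_a'):
        print(c,t,[( [round(float(v),4) for v in d['point']],round(d['p'],2)) for d in pinpoint(c,t)][:5])
```

```text
[[ 0.     0.988 -0.154]
 [-0.    -0.154 -0.988]
 [-1.     0.     0.   ]] [-0.29465704 -1.04016325  0.07946967] [0.537095   0.27216525 0.404763  ]
wrist key_row [([0.529, 0.1673, 0.0531], 0.58)]
wrist knob [([0.5281, 0.2038, 0.0729], 0.18)]
wrist key_a [([0.5198, 0.1303, 0.07], 0.96), ([0.5107, 0.0602, 0.0687], 0.79), ([0.5459, 0.2687, 0.0728], 0.74), ([0.529, 0.2039, 0.0723], 0.74)]
top key_row []
top knob [([0.5035, 0.0035, 0.0691], 0.88)]
top key_a []
side key_row [([0.525, 0.1676, 0.0539], 0.67), ([0.5405, 0.2712, 0.07], 0.36)]
side knob [([0.4992, 0.0031, 0.0693], 0.63)]
side key_a [([0.5296, 0.2026, 0.0745], 0.66), ([0.5391, 0.2696, 0.0715], 0.56), ([0.5198, 0.1293, 0.0746], 0.56), ([0.508, 0.0636, 0.0682], 0.41)]
```

View pics/w1.png

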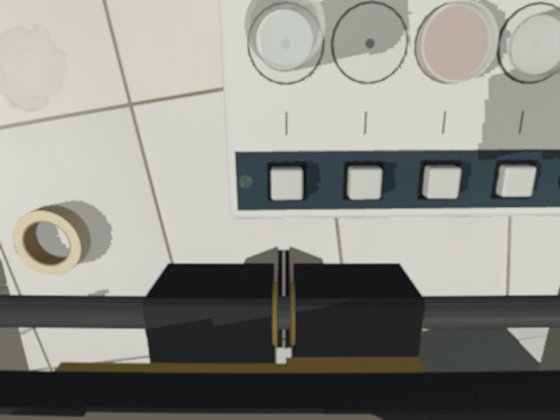

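The wrist view confirms the alignment: key 1 is at (287,183), straight ahead of the fingers at (284,250). I'll descend to just above it.

Call:
{"op": "arm_command", "data": {
  "motion": [
    [0, 50, 5, 1, 0, 0, 0],
    [0, 50, 0, 0, 0, 0, 0],
    [0, 40, 0, 0, 0, 0, 0],
    [0, 10, 0, 0, 0, 0, 0],
    [0, 0, 0, 0, 0, 0, 0]
  ]
}}

```text
clock: 4.2
position: [0.5421, 0.2705, 0.2551]
ee_rot: [1.323, 1.132, -1.323]
force: [0.4, -0.6, 0.4]
width: 0.006
```

Call:
{"op": "arm_command", "data": {
  "motion": [
    [0, 0, 0, 0, 0, 0, 0],
    [0, 0, 0, 0, 0, 0, 0]
  ]
}}

```text
clock: 4.45
position: [0.5424, 0.2706, 0.2563]
ee_rot: [1.325, 1.131, -1.32]
force: [0.6, 0.1, -0.7]
width: 0.006
```

Call:
{"op": "arm_command", "data": {
  "motion": [
    [0, 3, 0, 0, 0, 0, 0],
    [0, 2, 0, 0, 0, 0, 0],
    [0, 0, 0, 0, 0, 0, 0]
  ]
}}

```text
clock: 4.82
position: [0.5419, 0.2702, 0.2495]
ee_rot: [1.322, 1.132, -1.323]
force: [0.4, -0.7, -0.6]
width: 0.003
```

Call:
{"op": "arm_command", "data": {
  "motion": [
    [0, 1, 0, 0, 0, 0, 0],
    [0, 0, 0, 0, 0, 0, 0]
  ]
}}

```text
clock: 5.08
position: [0.5419, 0.2703, 0.2488]
ee_rot: [1.323, 1.132, -1.323]
force: [-0.4, -0.1, 2.8]
width: 0.001
```

Call:
{"op": "arm_command", "data": {
  "motion": [
    [0, 1, 0, 0, 0, 0, 0],
    [0, 0, 0, 0, 0, 0, 0]
  ]
}}

```text
clock: 5.32
position: [0.5419, 0.2703, 0.2477]
ee_rot: [1.323, 1.132, -1.323]
force: [-2.2, -1.1, 2.6]
width: 0.002
```

Call:
{"op": "arm_command", "data": {
  "motion": [
    [0, 1, 0, 0, 0, 0, 0],
    [0, 0, 0, 0, 0, 0, 0]
  ]
}}

```text
clock: 5.58
position: [0.5419, 0.2703, 0.2467]
ee_rot: [1.323, 1.132, -1.323]
force: [-1.1, -0.6, 4.3]
width: 0.008
```

Contact came at TCP z≈0.249, and the cap gives softly (2.8→4.3 N over 2 mm), so key 1 is up. Now key 2.

Call:
{"op": "arm_command", "data": {
  "motion": [
    [0, -12, 0, 0, 0, 0, 0],
    [0, 0, 0, 35, 0, 0, 0],
    [0, 0, 0, 35, 0, 0, 0],
    [0, 9, 0, 0, 0, 0, 0],
    [0, 0, 0, 0, 0, 0, 0]
  ]
}}

```text
clock: 6.2
position: [0.5311, 0.2014, 0.2497]
ee_rot: [1.323, 1.132, -1.323]
force: [0.5, 0.3, 0.8]
width: 0.004
```

Call:
{"op": "arm_command", "data": {
  "motion": [
    [0, 1, 0, 0, 0, 0, 0],
    [0, 0, 0, 0, 0, 0, 0]
  ]
}}

```text
clock: 6.45
position: [0.5312, 0.2023, 0.249]
ee_rot: [1.323, 1.133, -1.321]
force: [-1.3, 1.4, 1.6]
width: 0.002
```

Call:
{"op": "arm_command", "data": {
  "motion": [
    [0, 1, 0, 0, 0, 0, 0],
    [0, 0, 0, 0, 0, 0, 0]
  ]
}}

```text
clock: 6.7
position: [0.5312, 0.202, 0.248]
ee_rot: [1.323, 1.132, -1.321]
force: [-0.1, 2.3, 3.9]
width: 0.006
```

Call:
{"op": "arm_command", "data": {
  "motion": [
    [0, 1, 0, 0, 0, 0, 0],
    [0, 0, 0, 0, 0, 0, 0]
  ]
}}

```text
clock: 6.95
position: [0.5312, 0.2014, 0.2468]
ee_rot: [1.323, 1.132, -1.322]
force: [-1.1, 1.6, 4.0]
width: 0.007
```

Key 2 is also up: contact at the same height, with the same soft give. Key 3.

Call:
{"op": "arm_command", "data": {
  "motion": [
    [0, -12, 0, 0, 0, 0, 0],
    [0, 0, 0, 35, 0, 0, 0],
    [0, 0, 0, 36, 0, 0, 0],
    [0, 9, 0, 0, 0, 0, 0],
    [0, 0, 0, 0, 0, 0, 0]
  ]
}}

```text
clock: 7.58
position: [0.52, 0.1307, 0.2496]
ee_rot: [1.322, 1.131, -1.324]
force: [0.2, 0.9, 0.3]
width: 0.005
```

Call:
{"op": "arm_command", "data": {
  "motion": [
    [0, 1, 0, 0, 0, 0, 0],
    [0, 0, 0, 0, 0, 0, 0]
  ]
}}

```text
clock: 7.82
position: [0.5202, 0.1318, 0.2489]
ee_rot: [1.322, 1.132, -1.322]
force: [-0.1, -0.3, 1.9]
width: 0.001
```

Call:
{"op": "arm_command", "data": {
  "motion": [
    [0, 1, 0, 0, 0, 0, 0],
    [0, 0, 0, 0, 0, 0, 0]
  ]
}}

```text
clock: 8.07
position: [0.5201, 0.1317, 0.2478]
ee_rot: [1.323, 1.132, -1.322]
force: [-1.7, 2.4, 3.3]
width: 0.008
```

Call:
{"op": "arm_command", "data": {
  "motion": [
    [0, 1, 0, 0, 0, 0, 0],
    [0, 0, 0, 0, 0, 0, 0]
  ]
}}

```text
clock: 8.32
position: [0.5202, 0.1315, 0.2468]
ee_rot: [1.323, 1.132, -1.322]
force: [-0.7, 3.5, 3.6]
width: 0.002
```

Key 3 is up too, so key 4 should be the latched one. Tapping it.

Call:
{"op": "arm_command", "data": {
  "motion": [
    [0, -12, 0, 0, 0, 0, 0],
    [0, 0, 0, 35, 0, 0, 0],
    [0, 0, 0, 35, 0, 0, 0],
    [0, 9, 0, 0, 0, 0, 0],
    [0, 0, 0, 0, 0, 0, 0]
  ]
}}

```text
clock: 8.95
position: [0.5091, 0.0618, 0.2495]
ee_rot: [1.323, 1.132, -1.324]
force: [-0.2, 1.1, 0.4]
width: 0.008
```

Call:
{"op": "arm_command", "data": {
  "motion": [
    [0, 1, 0, 0, 0, 0, 0],
    [0, 0, 0, 0, 0, 0, 0]
  ]
}}

```text
clock: 9.2
position: [0.5094, 0.0627, 0.2489]
ee_rot: [1.322, 1.132, -1.322]
force: [0.4, 0.4, -0.0]
width: 0.006
```

Call:
{"op": "arm_command", "data": {
  "motion": [
    [0, 1, 0, 0, 0, 0, 0],
    [0, 0, 0, 0, 0, 0, 0]
  ]
}}

```text
clock: 9.45
position: [0.5093, 0.062, 0.2477]
ee_rot: [1.322, 1.132, -1.323]
force: [0.3, -0.5, -0.3]
width: 0.005
```

Call:
{"op": "arm_command", "data": {
  "motion": [
    [0, 1, 0, 0, 0, 0, 0],
    [0, 0, 0, 0, 0, 0, 0]
  ]
}}

```text
clock: 9.7
position: [0.5093, 0.0618, 0.2466]
ee_rot: [1.323, 1.132, -1.323]
force: [0.2, 0.2, -0.5]
width: 0.004
```

No resistance at the height of an up key, so key 4 is the latched one. I'll go on down to touch it.

Call:
{"op": "arm_command", "data": {
  "motion": [
    [0, 1, 0, 0, 0, 0, 0],
    [0, 0, 0, 0, 0, 0, 0]
  ]
}}

```text
clock: 9.95
position: [0.5093, 0.0618, 0.2457]
ee_rot: [1.323, 1.132, -1.323]
force: [0.0, -0.0, -0.0]
width: 0.006
```

Call:
{"op": "arm_command", "data": {
  "motion": [
    [0, 0.5, 0, 0, 0, 0, 0],
    [0, 0, 0, 0, 0, 0, 0]
  ]
}}

```text
clock: 10.2
position: [0.5093, 0.0618, 0.2454]
ee_rot: [1.323, 1.132, -1.323]
force: [-2.0, -0.7, 3.4]
width: 0.005
```

Call:
{"op": "arm_command", "data": {
  "motion": [
    [0, 0.5, 0, 0, 0, 0, 0],
    [0, 0, 0, 0, 0, 0, 0]
  ]
}}

```text
clock: 10.45
position: [0.5093, 0.0618, 0.2448]
ee_rot: [1.323, 1.132, -1.323]
force: [-1.9, 0.3, 5.0]
width: 0.006
```

It makes firm contact 4 mm lower, which confirms it is latched. All four keys have been tapped, so I'll press this one home.

Call:
{"op": "arm_command", "data": {
  "motion": [
    [0, 1, 0, 0, 0, 0, 0],
    [0, 1, 0, 0, 0, 0, 0],
    [0, 0, 0, 0, 0, 0, 0]
  ]
}}

```text
clock: 10.82
position: [0.5093, 0.0618, 0.2428]
ee_rot: [1.323, 1.132, -1.323]
force: [-1.4, -1.1, 5.6]
width: 0.001
```

Call:
{"op": "arm_command", "data": {
  "motion": [
    [0, 0.7, 0, 0, 0, 0, 0],
    [0, 0, 0, 0, 0, 0, 0]
  ]
}}

```text
clock: 11.08
position: [0.5093, 0.0619, 0.2423]
ee_rot: [1.323, 1.131, -1.323]
force: [-2.7, -0.7, 7.3]
width: 0.004
```

Call:
{"op": "arm_command", "data": {
  "motion": [
    [0, 0.6, 0, 0, 0, 0, 0],
    [0, 0, 0, 0, 0, 0, 0]
  ]
}}

```text
clock: 11.32
position: [0.5093, 0.0619, 0.2422]
ee_rot: [1.323, 1.131, -1.323]
force: [-5.3, -2.0, 17.1]
width: 0.007
```

Call:
{"op": "arm_command", "data": {
  "motion": [
    [0, -20, 0, 0, 0, 0, 0],
    [0, -50, 0, 0, 0, 0, 0],
    [0, -50, 0, 0, 0, 0, 0],
    [0, -30, 0, 0, 0, 0, 0],
    [0, 0, 0, 0, 0, 0, 0]
  ]
}}

```text
clock: 11.95
position: [0.5099, 0.0621, 0.3936]
ee_rot: [1.326, 1.129, -1.319]
force: [0.2, 0.1, -0.5]
width: 0.005
```

Run:
```python
from cell import arm,get_image,pinpoint
import cv2,numpy as np
from scipy.spatial.transform import Rotation as R
for _ in range(8): im=get_image('side')   # let the key rise
s=arm.observe();im=get_image('wrist')
cv2.imwrite('pics/w2.png',im['frame'][:,:,::-1])
T=np.eye(4);T[:3,:3]=R.from_rotvec(s['ee_rot']).as_matrix();T[:3,3]=s['position'];T=T@im['tool_from_camera']
v,u=np.mgrid[0:420,0:560];px=np.stack([u,v],-1).reshape(-1,1,2).astype(float)
n=cv2.undistortPoints(px,im['K'],np.array(im['distortion'])).reshape(-1,2)
z=im['range_z'].ravel();P=np.c_[n*z[:,None],z,np.ones_like(z)]@T.T
for k in ((.542,.270),(.531,.2012),(.520,.1315),(.5093,.062)):
    m=(np.hypot(P[:,0]-k[0],P[:,1]-k[1])<.009)&(z>0);print(k,m.sum(),np.median(P[m,2]).round(4) if m.any() else None)
print(s['clock'],s['force'],s['position'])
```

```text
(0.542, 0.27) 326 0.0701
(0.531, 0.2012) 338 0.0702
(0.52, 0.1315) 349 0.0703
(0.5093, 0.062) 674 0.0718
12.35 [-0.28021024  0.14838813 -0.7264619 ] [0.50915602 0.0618021  0.39054938]
```

View pics/w2.png

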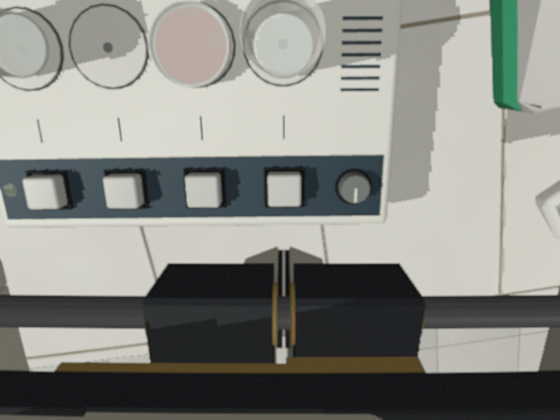

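The picture shows all four caps up, at (45,190), (124,190), (203,189) and (284,188). Depth puts their tops at 70–72 mm, the glassware is undisturbed, and the arm is clear. Handing in.

```bash
python3 -c "
from cell import arm
arm.sign_off()"
```

```text
the job is handed in; nothing more can be done
```

The latched key was the rightmost one. I pressed it home and it sprang up, so all four keys should now stand up; I handed the job in after about 12 s of robot time.

- **Tapping:** I tapped the keys from left to right with closed fingertips. The first three gave softly at the height of an up key, with at most about 4.3 N at about 2 mm down. The fourth met nothing there and then resisted firmly 4 mm lower.
- **Pressing home:** The fourth key reached its stop at about 17 N, which was more force than it needed, and I then let it go.
- **Last checks:** The wrist camera's depth gave cap tops of 70.1, 70.2, 70.3 and 71.8 mm, with calibration good to about 2 mm. The small differences are within that error, so these readings cannot prove the 1 mm tolerance. The last picture showed the glassware in place. The tape was not in that picture and the timer only partly, but the arm touched nothing apart from the keys. No check failed or disagreed.

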